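# Close and start the jar vacuum sealer

### The arm

A 6-joint arm with a two-finger parallel gripper is mounted at the origin on a cart in front of the work surface, level with it; the furniture and walls round the work are solid. World frame = base frame: x ahead of the robot, y to its left, z up, the work surface at z = 0. Lengths are in m, angles in rad, forces in N, time in s.
With the tool pointing down it reaches from about 0.35 to 0.85 m from the base axis. Payload 8.1 kg.
Tool frame: the origin (TCP) lies on the centre line of the jaws, within the pads' length; the fingertips stand 17 mm ahead of it and the grasp point (between the pads) lies 2 mm behind it; z points along the fingers, y is the line along which they close (so a half turn about z gives the same grasp; the last joint's range is limited). The gripper opens to 93 mm and grips with 3 to 60 N. Pads are 15 mm wide; open, the fingers measure 128 mm over their backs; the gripper's body (75 mm by 188 mm) begins 65 mm behind the grasp point.
Start: joints at [-1.304, 0.13, 1.488, -0, 1.523, -0.085], TCP at [0.207, -0.563, 0.236] pointing down, gripper open.
Joint ranges: [-2.96, 2.96], [-0.89, 2.26], [0.02, 2.5], [-1.34, 4.48], [0, 2.73], [-2.66, 2.66]. Speed limits (rad/s): [2.39, 2.39, 2.79, 3.14, 3.14, 3.14].

### API

Orientations are given as a rotation vector (axis times angle).
In Python, from plant import robot, optics, close_job, models gives the robot as it stands.
- The arm moves only by the shell command python3 -m inch 'ROWS' [OPENING] [FORCE]. ROWS is a JSON object of lists of equal length, an entry for each row: "travel": the shift along the tool's x, y, z in m, a list of three; "spin": the turn about the tool's z in rad. In form: {"travel": [[x, y, z], ...], "spin": [spin, ...]}. A call has 1 to 10 rows; each row is the pose to reach, as a shift and turn from the pose commanded when the call began, along the tool's axes at that moment; what a row does not reach only later rows make up. A row lasts 1/12 s, in which the tool goes at most 41.7 mm and 7.16 degrees, less where a joint would pass 70% of its speed; a pose out of reach is approached as far as the arm can. A call with a gripper value outside its range is refused whole. OPENING is the closure, from 0 (fully open) to 1 (shut), set as the call begins (- or left out, the last holds). The fingers move at their own pace and stop on an object; FORCE is the grip in N (left out, the last holds). Time passes only in rows, so rows that repeat a pose let the fingers close. It gives the time, the measured TCP pose, the force, the opening and the grip force at its end, in the units of the state.
- robot.read_state(): the state, without advancing time (a new reading comes with each control period).
- optics.read_camera(name): name is "scene" or "top" or "wrist"; returns (picture, depth): 400x640x3 uint8, red, green, blue; 400x640 float32, m along the optical axis (not along the pixel's ray), 0 where there is no reading.
- optics.camera_info(name): a dict with "camera_matrix" (3x3 intrinsics, pixels), "view" (4x4, takes a point from world to camera coordinates). Camera axes: x right, y down, z forward; pixel columns grow to the right and rows downward; lengths in m; the calibration is good to about 2 mm. A picture is of the moment at which its call begins: read the wrist's pose just before it. camera_info takes no time and is no camera call; for the wrist camera it gives the pose at the moment of the call.
- close_job(): hands the job in; it is judged then, once.
Trained networks look in the newest picture that a camera, given by its name, has taken for a name from the list of things; names that differ only in an ending like _2 or _b are one class to them, and where a whole thing is asked for, a point or a joint stands for the part that bears it (a point fixed in the world has none). Each returns a list of dicts, best first, with "p" (0 to 1); they miss things now and then, are a little off and sometimes report something else, mostly with a low value. They report only what shows in the picture. A call takes as long as a camera call.
- models.look_for(camera, name): "centre" ([x, y, z] in m, in world coordinates, good to about 4 mm: the middle of the surface that is visible of it).
- models.masks_of(camera, name): "region" (400x640 bool, what is visible of it).
The state is a dict: "t": time; "q": joint angles; "dq": joint speeds; "joint_torque": joint torques, N m; "tool_pos": TCP position; "orientation": TCP orientation; "force": force on the tool from outside, world axes, zero at the start; "wrist_torque": the same for the moment, N m; "opening": finger opening in m; "gripper_force": force on a finger pad.
Only numpy, scipy, OpenCV 4.12 (cv2) and the standard library are available. Lean on these libraries where they do the work, as an engineer would, in place of code of your own. Each camera call takes 0.05 s, during which the arm holds its last target. There are 200 camera calls.

### The job

Two preserving jars are already in the small vacuum-sealing machine: start it on them with light presses of the fingertips. Press the raised lid fully shut by its front lip, then press the left catch (left as the robot sees it) down flat so that it clamps the lid, then the right catch, and last of all, with the lid clamped, press the oblong start key down and let it go. Use only as much force as each part needs, lift nothing, do not press the small round stop key, leave the jars and shaker standing around the machine where they are, and take the hand away at the end.

Things in the scene. Friction and masses are not known exactly. Their poses are not given: they have to be found in the camera images.
- sealer: chamber vacuum sealer, heavy, immovable: low aluminium box 190 mm deep (x -110 to 80), 304 mm wide (y), 91 mm high over the shut lid. Origin on the worktop; x points to its back, away from the robot (yaw within 0.2 rad), y to its left, z up. Chamber with two jars under a hinged clear lid in a black frame; a lower ledge (top 44 mm up) runs along the front and the right side, there with two keys
- lid (a joint): opening angle of the lid, rad: 0 = shut; starts raised 0.12 to 0.24, can open to 0.45. Hinge line along y at the back, at (74, 32, 75) mm in the sealer's frame. The hinge is stiff: the lid stays where it is left, and about 2 N down on the lip moves it; at 0 it meets the springy rubber gasket, which gives about 1 mm under 8 N (slightly negative readings are normal)
- lid_lip (a point): middle of the top face of the lid's front press lip, a black ribbed tab (76 x 21 mm, 10 mm thick) between the catches. It moves with the lid; with the lid shut it is at (-90, 32, 91) mm in the sealer's frame, and at 0.24 rad it is about 39 mm higher and 1 mm further back. Cupboards hang 0.47 m above the worktop from x = 0.58 m on: keep the wrist clear
- catch_left (a joint): angle of the left catch above the lid's plane, rad: 0 = flat, claw hooked under the strike bar, hard stop; starts raised 0.3 to 0.5. A steel wing 30 mm wide (y), standing out 44 mm forward from the lid's front edge, hinged on the lid along y, 20 mm behind and 7 mm below its pad point (when flat). Stiff, stays where it is left; about 4 N down near its outer end moves it
- catch_left_pad (a point): point on the top face of the left catch, 20 mm out from its hinge and 24 mm from its outer end; it moves with the lid and the catch. With the lid shut and the catch flat it is at (-103, 117, 95) mm in the sealer's frame; press straight down here
- catch_right (a joint): the same for the right one of the lid's two front catches (the one nearer the keys), 0 = flat, starts raised 0.3 to 0.5
- catch_right_pad (a point): the same point on the right catch; with the lid shut and the catch flat at (-103, -53, 95) mm in the sealer's frame
- start_key (a joint): how far the start key is pressed, m: 0 = up, 0.008 = fully down on its stop; a spring brings it back. It needs about 1.6 N to start, 4.8 N at 4 mm and 8 N at the bottom; 4 mm is enough to switch
- start_key_top (a point): middle of the top of the start key: the oblong grey key (36 mm along y, 22 mm along x) at the front right corner of the machine, at (-84, -121, 58) mm in the sealer's frame when up
- stop_key (a joint): how far the stop key is pressed, m, like the start key; must not be pressed
- stop_key_top (a point): middle of the top of the stop key: the small round grey key (18 mm across) 56 mm behind the start key, at (-28, -121, 58) mm in the sealer's frame
- waiting_jar: low glass preserving jar with steel cap, 68 mm across, 48 mm high, loose, standing left of the machine; origin under its middle
- jar_beans: tall glass jar of beans with black cap, 79 mm across, 154 mm high, loose, further left; origin under its middle
- salt_shaker: glass salt shaker with grey cap, 44 mm across, 90 mm high, loose, right of the machine; origin under its middle

How it is judged:
On the way, in this order (a step that is already met when the one before it is completed fails the run):
1. the lid is pressed fully shut, both catches still raised (value of joint lid below 0.03 rad and value of joint each of catch_left, catch_right above 0.2 rad), for 0.1 s.
2. the left catch is pressed flat, the right one still raised (value of joint lid below 0.03 rad and value of joint catch_left below 0.1 rad and value of joint catch_right above 0.2 rad), for 0.1 s.
3. the right catch is pressed flat too (value of joint lid below 0.03 rad and value of joint each of catch_left, catch_right below 0.1 rad), for 0.1 s.
4. with the lid clamped, the start key is pressed down by at least 4 mm (all of step 3 and value of joint start_key above 0.004 m), for 0.05 s.
At the end, for the whole second after the job is handed in: the lid is shut (within 0.03 rad), both catches are flat (within 0.1 rad), both keys are up again (within 1.5 mm), and the two jars and the shaker beside the machine stand upright within 20 mm of where they were (all of step 3 and value of joint each of start_key, stop_key below 0.0015 m and angle between each of waiting_jar, jar_beans, salt_shaker's own z axis and vertical below 0.15 rad and distance of each of waiting_jar, jar_beans, salt_shaker from where it was at the start of the episode below 0.02 m); the robot touches nothing.
It fails at once if the start key is pressed before the lid is shut and both catches are flat (value of joint start_key above 0.003 m and (value of joint lid above 0.06 rad or value of joint any of catch_left, catch_right above 0.2 rad)).
It fails at once if the stop key is pressed (value of joint stop_key above 0.003 m).
It fails at once if the lid or a catch is lifted (value of joint lid above 0.4 rad or value of joint any of catch_left, catch_right above 0.7 rad).
It fails at once if the machine is pressed harder than 30 N (contact force between any of the arm, the fingers and sealer above 30 N).
It fails at once if a jar or the shaker beside the machine is pushed, lifted or tipped (distance of any of waiting_jar, jar_beans, salt_shaker from where it was at the start of the episode above 0.03 m or angle between any of waiting_jar, jar_beans, salt_shaker's own z axis and vertical above 0.4 rad).
It also fails if it takes over 48 s, if anything falls off the work surface, if the arm or the gripper's body presses on something with over 40 N, if the wrist force passes 120 N, or if a joint passes its speed limit or range.

## Working session

There is one attempt and no reset: what is moved stays moved. The work goes in short steps, Python scripts to look and compute and a shell command to move; the robot and the scene stay as the last step left them, time stands still between calls to the robot, and variables do not carry over. Pictures are saved under pics/ and viewed, at most 10 in all, crops included, and the job is handed in when it is done.

```bash
ls; mkdir -p pics; cat > h.py <<'E'
import numpy as np, cv2
from plant import robot, optics, models
from scipy.spatial.transform import Rotation as R
E
python3 - <<'E'
from h import *
s=robot.read_state(); print(s['t'],s['tool_pos'],s['orientation'],s['opening'])
ims=[]
for c in ['top','scene']:
    im,d=optics.read_camera(c); np.save(f'{c}_d.npy',d); ims.append(im)
    cv2.imwrite(f'pics/{c}0.png',im[:,:,::-1])
    for n in ['lid_lip','catch_left_pad','catch_right_pad','start_key_top','stop_key_top','sealer','waiting_jar','jar_beans','salt_shaker']:
        print(c,n,[(np.round(r['centre'],4).tolist(),round(r['p'],2)) for r in models.look_for(c,n)[:2]])
E
```

```text
pics
0.0 [ 0.2066188  -0.56274666  0.23460994] [-3.09134379e+00 -5.49437155e-01  2.58797116e-04] 0.09308676453014485
top lid_lip [([0.5514, 0.0459, 0.1012], 0.82)]
top catch_left_pad [([0.4568, 0.1194, 0.1324], 0.58)]
top catch_right_pad [([0.5165, -0.2213, 0.0816], 0.32)]
top start_key_top [([0.4945, -0.1131, 0.0591], 0.58)]
top stop_key_top []
top sealer []
top waiting_jar [([0.464, 0.2488, 0.0435], 0.94)]
top jar_beans [([0.5783, 0.2788, 0.1562], 0.58), ([0.4767, -0.0502, 0.1324], 0.51)]
top salt_shaker [([0.5162, -0.2232, 0.0815], 0.77)]
scene lid_lip [([0.5536, 0.058, 0.0979], 0.8)]
scene catch_left_pad [([0.4501, 0.1285, 0.1243], 0.47)]
scene catch_right_pad [([0.4796, -0.0439, 0.1236], 0.72)]
scene start_key_top [([0.5265, 0.0918, 0.0952], 0.41)]
scene stop_key_top []
scene sealer [([0.5278, 0.0907, 0.0971], 0.57)]
scene waiting_jar [([0.4599, 0.2714, 0.047], 0.94)]
scene jar_beans [([0.5713, 0.3136, 0.1123], 0.91), ([0.4572, 0.2688, 0.0471], 0.17)]
scene salt_shaker [([0.5148, -0.2239, 0.0512], 0.76)]
```

View pics/top0.png

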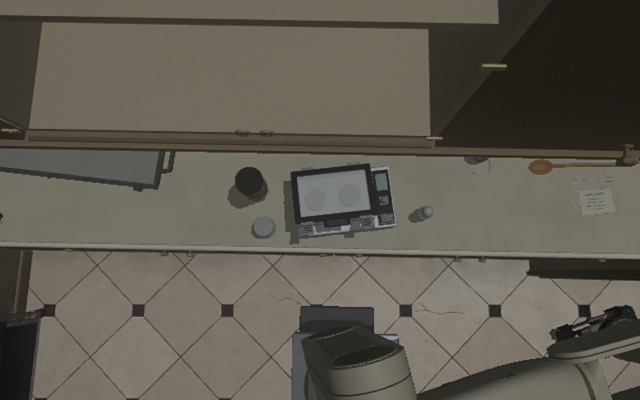

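View pics/scene0.png

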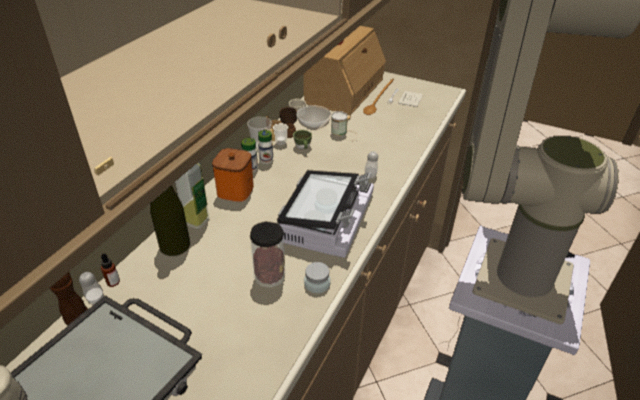

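The top view shows the sealer at about (290–395, 165–235) with small positive yaw. The waiting jar is at (263,227), the beans at (250,185) and the shaker at (424,213). I'll move in for a wrist view with the gripper shut.

```bash
python3 -m inch '{"travel":[[0.03,-0.035,-0.01],[0.06,-0.07,-0.02],[0.085,-0.1,-0.03],[0.11,-0.13,-0.04],[0.137,-0.16,-0.05],[0.16,-0.19,-0.06],[0.185,-0.22,-0.06],[0.21,-0.25,-0.06],[0.235,-0.28,-0.06],[0.26,-0.305,-0.06]],"spin":[0.02,0.05,0.07,0.1,0.12,0.15,0.17,0.2,0.21,0.22]}' 1 20
python3 - <<'E'
from h import *
s=robot.read_state();r=R.from_rotvec(s['orientation'])
print(r.as_matrix().round(3).tolist())
print(r.inv().apply(np.array([.41,0,.30])-s['tool_pos']).round(4), s['force'])
E
```

```text
t: 1.83
tool_pos: [0.3459, -0.1852, 0.2961]
orientation: [3.134, 0.206, 0.002]
force: [1.2, -0.8, -0.4]
opening: 0.0312
gripper_force: 0.0
[[0.991, 0.131, 0.001], [0.131, -0.991, -0.001], [0.001, 0.001, -1.0]]
[ 0.0878 -0.1752 -0.0039] [ 1.16437198 -0.76596665 -0.39063698]
```

```bash
python3 -m inch '{"travel":[[0.015,-0.03,0],[0.03,-0.065,0],[0.045,-0.1,0],[0.06,-0.13,0],[0.075,-0.155,0],[0.085,-0.17,0],[0.088,-0.175,0],[0.088,-0.175,0]],"spin":[0,0,0,0,0,0,0,0]}'
cat >> h.py <<'E'
def xyz(cam,u,v,d,view=None):
    i=optics.camera_info(cam);K=np.array(i['camera_matrix']);V=np.array(i['view']) if view is None else view
    z=d; p=np.stack([(u-K[0,2])*z/K[0,0],(v-K[1,2])*z/K[1,1],z],-1)
    return (p-V[:3,3])@V[:3,:3]
E
cat > look.py <<'E'
from h import *
import sys
s=robot.read_state(); V=np.array(optics.camera_info('wrist')['view'])
im,d=optics.read_camera('wrist'); n=sys.argv[1]
np.savez(n+'.npz',im=im,d=d,V=V); cv2.imwrite(f'pics/{n}.png',im[:,:,::-1])
print(s['tool_pos'])
for m in ['lid_lip','catch_left_pad','catch_right_pad','start_key_top','stop_key_top']:
    print(m,[(np.round(r['centre'],4).tolist(),round(r['p'],2)) for r in models.look_for('wrist',m)[:2]])
E
python3 look.py w1
```

```text
t: 2.5
tool_pos: [0.4102, -0.0013, 0.2957]
orientation: [-3.134, -0.211, 0.0]
force: [0.0, -0.7, -0.0]
opening: 0.0004
gripper_force: 0.0
[ 0.41015496 -0.00127932  0.29565085]
lid_lip [([0.5551, -0.1097, 0.0573], 0.66)]
catch_left_pad [([0.4583, 0.1168, 0.1325], 0.91)]
catch_right_pad [([0.4813, -0.0515, 0.135], 0.68)]
start_key_top [([0.4974, -0.1126, 0.0533], 0.84)]
stop_key_top []
```

View pics/w1.png

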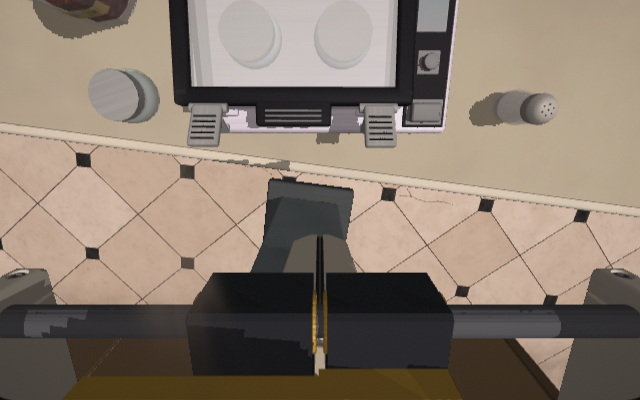

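The wrist view shows the machine square to the tool: left catch at (206,125), lip (293,115), right catch (380,125), start key (427,111) and stop key (428,62). The network's "lid_lip" hit here is really the stop key.

```bash
cat > pts.py <<'E'
from h import *
import sys
f=np.load(sys.argv[1]+'.npz');d=f['d'];V=f['V']
v,u=np.mgrid[0:400,0:640];P=xyz('wrist',u,v,d,V)
a=.134
ax=np.array([[np.cos(a),np.sin(a)],[-np.sin(a),np.cos(a)]])
np.set_printoptions(suppress=True,precision=4)
for n,(c,r) in dict(lip=(293,115),start=(427,111),stop=(429,62),cl_out=(205,138),cl_in=(208,110),cr_out=(380,140),cr_in=(379,110)).items():
    print(n,np.median(P[r-2:r+3,c-3:c+4].reshape(-1,3),0))
# key edges: z along row/col lines
print('row111 z',[(c,round(float(P[111,c,2]),3)) for c in range(396,456,3)])
print('col427 z',[(r,round(float(P[r,427,2]),3)) for r in range(40,136,3)])
print('col293 z',[(r,round(float(P[r,293,2]),3)) for r in range(90,136,2)])
print('col206 z',[(r,round(float(P[r,206,2]),3)) for r in range(90,152,2)])
# yaw fit by front black frame edge: key tops blobs
img=f['im'].astype(int)
E
python3 pts.py w1
python3 - <<'E'
import cv2
im=cv2.imread('pics/w1.png')[0:160,160:470]
cv2.imwrite('pics/w1c.png',cv2.resize(im,None,fx=2.5,fy=2.5,interpolation=cv2.INTER_CUBIC))
E
```

```text
lip [0.4762 0.033  0.1165]
start [ 0.4994 -0.118   0.0574]
stop [ 0.5518 -0.1079  0.0567]
cl_out [0.445  0.1113 0.1405]
cl_in [0.4699 0.1156 0.1226]
cr_out [ 0.4652 -0.053   0.1395]
cr_in [ 0.4923 -0.0503  0.1219]
row111 z [(396, 0.115), (399, 0.041), (402, 0.04), (405, 0.043), (408, 0.045), (411, 0.054), (414, 0.057), (417, 0.058), (420, 0.057), (423, 0.057), (426, 0.056), (429, 0.059), (432, 0.055), (435, 0.057), (438, 0.056), (441, 0.057), (444, 0.04), (447, -0.004), (450, -0.0), (453, -0.0)]
col427 z [(40, 0.044), (43, 0.044), (46, 0.043), (49, 0.043), (52, 0.046), (55, 0.058), (58, 0.059), (61, 0.057), (64, 0.057), (67, 0.057), (70, 0.045), (73, 0.046), (76, 0.043), (79, 0.043), (82, 0.043), (85, 0.043), (88, 0.043), (91, 0.043), (94, 0.042), (97, 0.044), (100, 0.044), (103, 0.056), (106, 0.057), (109, 0.058), (112, 0.058), (115, 0.059), (118, 0.058), (121, 0.055), (124, 0.043), (127, 0.041), (130, 0.041), (133, -0.001)]
col293 z [(90, 0.112), (92, 0.113), (94, 0.114), (96, 0.114), (98, 0.115), (100, 0.114), (102, 0.115), (104, 0.114), (106, 0.115), (108, 0.116), (110, 0.117), (112, 0.116), (114, 0.116), (116, 0.116), (118, 0.116), (120, 0.117), (122, 0.117), (124, 0.118), (126, 0.042), (128, 0.04), (130, 0.038), (132, 0.035), (134, -0.002)]
col206 z [(90, 0.113), (92, 0.113), (94, 0.113), (96, 0.112), (98, 0.116), (100, 0.114), (102, 0.114), (104, 0.117), (106, 0.121), (108, 0.121), (110, 0.122), (112, 0.123), (114, 0.125), (116, 0.126), (118, 0.125), (120, 0.13), (122, 0.133), (124, 0.131), (126, 0.134), (128, 0.134), (130, 0.134), (132, 0.138), (134, 0.137), (136, 0.14), (138, 0.141), (140, 0.141), (142, 0.142), (144, 0.142), (146, 0.0), (148, -0.001), (150, -0.001)]
```

View pics/w1c.png

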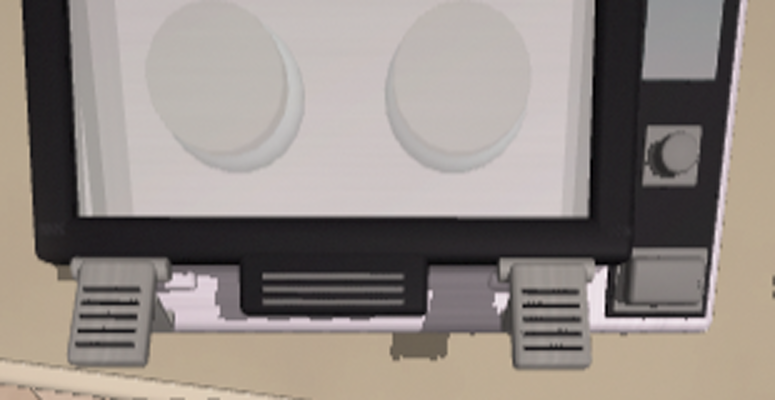

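```bash
python3 -m inch '{"travel":[[0.035,-0.012,0.02],[0.069,-0.025,0.045],[0.069,-0.025,0.08],[0.069,-0.025,0.115],[0.069,-0.025,0.14],[0.069,-0.025,0.15],[0.069,-0.025,0.15],[0.069,-0.025,0.15]],"spin":[0,0,0,0,0,0,0,0]}'
python3 look.py w2
python3 - <<'E'
import cv2
im=cv2.imread('pics/w2.png')
cv2.imwrite('pics/w2c.png',im)
E
```

```text
t: 3.47
tool_pos: [0.4754, 0.031, 0.1465]
orientation: [3.135, 0.205, 0.0]
force: [0.3, -0.5, 1.1]
opening: 0.0009
gripper_force: 0.0
[0.47535014 0.0310261  0.14652837]
lid_lip [([0.5456, 0.0425, 0.1], 0.95), ([0.5036, -0.1213, 0.0538], 0.25)]
catch_left_pad [([0.4574, 0.1136, 0.1321], 0.88)]
catch_right_pad [([0.4802, -0.0495, 0.1309], 0.92)]
start_key_top [([0.5003, -0.1235, 0.0566], 0.61)]
stop_key_top [([0.556, -0.1086, 0.0591], 0.92)]
```

View pics/w2.png

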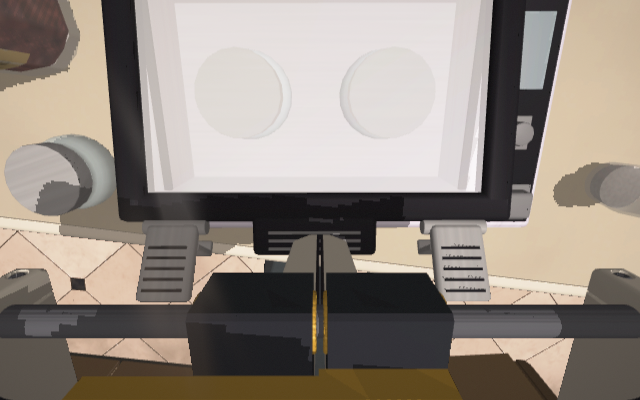

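The fingertips (318,240) are over the ribbed lip at (315,237). Now I'll press the lid down.

```bash
python3 -m inch '{"travel":[[0,0,0.006],[0,0,0.012],[0,0,0.016],[0,0,0.02],[0,0,0.024],[0,0,0.027],[0,0,0.03],[0,0,0.033],[0,0,0.035],[0,0,0.035]],"spin":[0,0,0,0,0,0,0,0,0,0]}'
```

```text
t: 4.6
tool_pos: [0.4749, 0.0316, 0.1101]
orientation: [-3.135, -0.207, 0.001]
force: [-0.3, -0.7, -0.3]
opening: 0.0005
gripper_force: 0.0
```

```bash
python3 -m inch '{"travel":[[0,0,0.001],[0,0,0.002],[0,0,0.003],[0,0,0.003]],"spin":[0,0,0,0]}'; python3 -m inch '{"travel":[[0,0,0.0005],[0,0,0.001],[0,0,0.001]],"spin":[0,0,0]}'
```

```text
t: 4.93
tool_pos: [0.4752, 0.0316, 0.1077]
orientation: [-3.135, -0.207, -0.0]
force: [-0.6, -0.6, -0.2]
opening: -0.0
gripper_force: 0.1
t: 5.18
tool_pos: [0.4752, 0.0316, 0.1071]
orientation: [3.135, 0.207, 0.0]
force: [-2.4, 0.4, 5.0]
opening: 0.0007
gripper_force: 2.6
```

```bash
python3 -m inch '{"travel":[[0,0,0.0005],[0,0,0.001],[0,0,0.001],[0,0,0.001]],"spin":[0,0,0,0]}'
```

```text
t: 5.52
tool_pos: [0.4752, 0.0315, 0.1064]
orientation: [3.135, 0.207, 0.0]
force: [-5.4, -0.5, 8.9]
opening: 0.0006
gripper_force: 4.5
```

```bash
python3 -m inch '{"travel":[[0,0,-0.01],[0,0,-0.035],[-0.005,-0.025,-0.045],[-0.01,-0.05,-0.045],[-0.017,-0.075,-0.045],[-0.017,-0.0855,-0.045],[-0.017,-0.0855,-0.035],[-0.017,-0.0855,-0.03],[-0.017,-0.0855,-0.03]],"spin":[0,0,0,0,0,0,0,0,0]}'; python3 look.py w3
```

```text
t: 6.27
tool_pos: [0.4462, 0.1132, 0.1337]
orientation: [3.134, 0.207, -0.004]
force: [-0.3, -0.1, -0.7]
opening: 0.0003
gripper_force: 0.0
[0.44619015 0.11322902 0.13369591]
lid_lip [([0.4707, 0.2471, 0.0444], 0.26)]
catch_left_pad [([0.4615, 0.1168, 0.0994], 0.58)]
catch_right_pad [([0.4726, -0.0496, 0.1016], 0.73)]
start_key_top [([0.4903, -0.1043, 0.0576], 0.49)]
stop_key_top [([0.553, 0.2598, 0.0629], 0.25)]
```

View pics/w3.png

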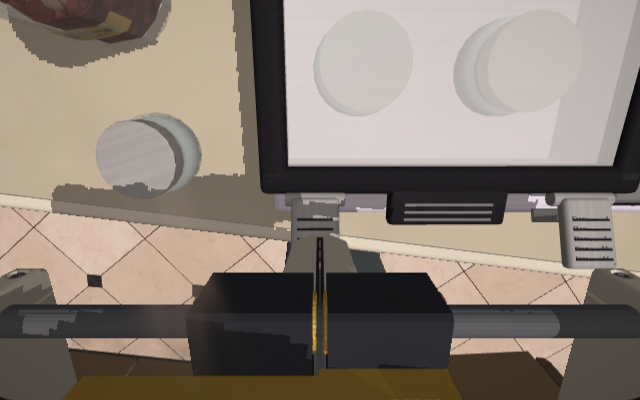

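The lid is shut with the catch still raised, and the fingers at (318,240) are over the left catch. Now I'll press it.

```bash
python3 -m inch '{"travel":[[0,0,0.005],[0,0,0.008],[0,0,0.011],[0,0,0.014],[0,0,0.016],[0,0,0.018],[0,0,0.019],[0,0,0.02],[0,0,0.02]],"spin":[0,0,0,0,0,0,0,0,0]}'
```

```text
t: 7.32
tool_pos: [0.4468, 0.1141, 0.1154]
orientation: [-3.135, -0.207, 0.001]
force: [-1.3, -0.8, 2.8]
opening: 0.0006
gripper_force: 0.8
```

```bash
python3 -m inch '{"travel":[[0,0,0.001],[0,0,0.0015],[0,0,0.0015]],"spin":[0,0,0]}'; python3 -m inch '{"travel":[[0,0,0.0007],[0,0,0.001],[0,0,0.001]],"spin":[0,0,0]}'
```

```text
t: 7.57
tool_pos: [0.447, 0.1141, 0.1141]
orientation: [-3.135, -0.207, 0.0]
force: [-2.6, -0.1, 3.2]
opening: 0.0005
gripper_force: 1.1
t: 7.82
tool_pos: [0.4469, 0.1141, 0.113]
orientation: [-3.135, -0.207, 0.0]
force: [-1.5, 0.4, 2.7]
opening: 0.0003
gripper_force: 1.3
```

```bash
python3 -m inch '{"travel":[[0,0,0.0007],[0,0,0.001],[0,0,0.001]],"spin":[0,0,0]}'; python3 -m inch '{"travel":[[0,0,0.0006],[0,0,0.0008],[0,0,0.0008]],"spin":[0,0,0]}'
```

```text
t: 8.07
tool_pos: [0.4469, 0.1141, 0.112]
orientation: [3.135, 0.207, -0.0]
force: [-2.3, -0.1, 2.4]
opening: 0.0004
gripper_force: 1.3
t: 8.32
tool_pos: [0.4469, 0.1141, 0.1112]
orientation: [3.135, 0.207, -0.0]
force: [-1.7, -0.3, 1.9]
opening: 0.0004
gripper_force: 1.0
```

```bash
python3 -m inch '{"travel":[[0,0,0.0006],[0,0,0.001],[0,0,0.001]],"spin":[0,0,0]}'; python3 -m inch '{"travel":[[0,0,0.0005],[0,0,0.0005],[0,0,0.0005]],"spin":[0,0,0]}'
```

```text
t: 8.57
tool_pos: [0.447, 0.1141, 0.1106]
orientation: [3.135, 0.207, -0.0]
force: [-3.7, -0.3, 5.2]
opening: 0.0002
gripper_force: 3.1
t: 8.82
tool_pos: [0.447, 0.1141, 0.1103]
orientation: [3.135, 0.207, -0.0]
force: [-6.3, -0.9, 7.4]
opening: 0.0003
gripper_force: 4.0
```

```bash
python3 -m inch '{"travel":[[0,0,0.0005],[0,0,0.0008],[0,0,0.0008]],"spin":[0,0,0]}'
```

```text
t: 9.07
tool_pos: [0.447, 0.1141, 0.1097]
orientation: [3.135, 0.207, -0.0]
force: [-6.2, -1.2, 10.5]
opening: 0.0005
gripper_force: 5.3
```

```bash
python3 -m inch '{"travel":[[0,0,-0.01],[0,0.005,-0.03],[0,0.04,-0.036],[0,0.08,-0.036],[0,0.12,-0.036],[0,0.15,-0.036],[0,0.168,-0.036],[0,0.168,-0.03],[0,0.168,-0.026],[0,0.168,-0.026]],"spin":[0,0,0,0,0,0,0,0,0,0]}'; python3 look.py w4
```

```text
t: 9.9
tool_pos: [0.4684, -0.0517, 0.1338]
orientation: [-3.134, -0.206, 0.003]
force: [-0.3, 1.0, -0.5]
opening: 0.0003
gripper_force: 0.0
[ 0.46836541 -0.05173902  0.13378876]
lid_lip [([0.5367, 0.0336, 0.0804], 0.81)]
catch_left_pad [([0.4576, 0.1121, 0.0919], 0.89)]
catch_right_pad [([0.4839, -0.0537, 0.0965], 0.89), ([0.5528, -0.1106, 0.0568], 0.69)]
start_key_top [([0.498, -0.1124, 0.0563], 0.71)]
stop_key_top [([0.5549, -0.1071, 0.0585], 0.73), ([0.5375, 0.0192, 0.0906], 0.46)]
```

View pics/w4.png

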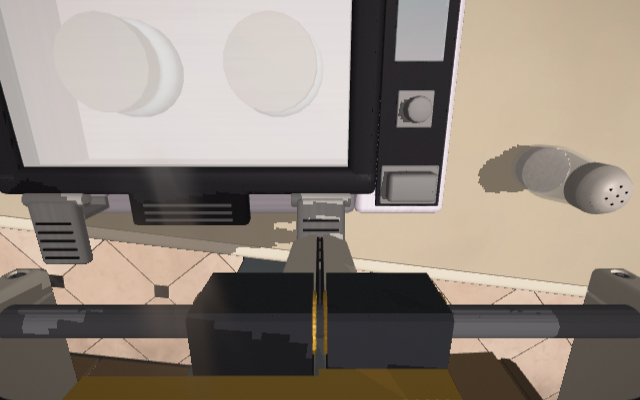

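The left catch at (62,232) looks flat, and the fingers are over the right catch at (320,215). I'll check flatness by depth, measure the key, and press the right catch.

```bash
python3 - <<'E'
from h import *
f=np.load('w4.npz');d=f['d'];V=f['V']
v,u=np.mgrid[0:400,0:640];P=xyz('wrist',u,v,d,V)
for n,(c,r) in dict(clin=(58,208),clmid=(62,232),clout=(68,258),start=(411,186),stop=(417,110)).items():
    print(n,np.median(P[r-2:r+3,c-3:c+4].reshape(-1,3),0).round(4))
E
python3 -m inch '{"travel":[[0,0,0.005],[0,0,0.008],[0,0,0.011],[0,0,0.014],[0,0,0.017],[0,0,0.019],[0,0,0.02],[0,0,0.021],[0,0,0.0215],[0,0,0.0215]],"spin":[0,0,0,0,0,0,0,0,0,0]}'
```

```text
clin [0.464  0.1121 0.0929]
clmid [0.4485 0.1108 0.0938]
clout [0.4299 0.109  0.0934]
start [ 0.4996 -0.1162  0.057 ]
stop [ 0.5527 -0.1089  0.0573]
t: 11.03
tool_pos: [0.469, -0.0525, 0.1134]
orientation: [-3.135, -0.207, 0.0]
force: [-0.3, -0.0, 1.7]
opening: 0.0003
gripper_force: 0.7
```

```bash
python3 -m inch '{"travel":[[0,0,0.0008],[0,0,0.0016],[0,0,0.002],[0,0,0.002]],"spin":[0,0,0,0]}'; python3 -m inch '{"travel":[[0,0,0.0005],[0,0,0.001],[0,0,0.001]],"spin":[0,0,0]}'
```

```text
t: 11.37
tool_pos: [0.469, -0.0525, 0.1114]
orientation: [3.135, 0.207, -0.0]
force: [-1.1, -0.1, 1.2]
opening: 0.0007
gripper_force: 0.9
t: 11.62
tool_pos: [0.469, -0.0525, 0.1107]
orientation: [3.135, 0.207, -0.0]
force: [-3.8, -0.5, 4.8]
opening: 0.0002
gripper_force: 2.7
```

```bash
python3 -m inch '{"travel":[[0,0,0.0005],[0,0,0.001],[0,0,0.001]],"spin":[0,0,0]}';  python3 -m inch '{"travel":[[0,0,0.0005],[0,0,0.0005],[0,0,0.0005]],"spin":[0,0,0]}'
```

```text
t: 11.87
tool_pos: [0.469, -0.0525, 0.11]
orientation: [3.135, 0.207, -0.0]
force: [-5.4, -0.4, 8.9]
opening: 0.0005
gripper_force: 4.2
t: 12.12
tool_pos: [0.469, -0.0525, 0.1097]
orientation: [3.135, 0.207, -0.0]
force: [-6.4, 0.3, 9.6]
opening: 0.0005
gripper_force: 5.1
```

```bash
python3 - <<'E'
from h import *
f=np.load('w4.npz');d=f['d'];V=f['V']
v,u=np.mgrid[0:400,0:640];P=xyz('wrist',u,v,d,V)
T=R.from_rotvec([-3.134,-.206,.003])
Q=T.inv().apply((P-np.array([.46836541,-.05173902,.13378876])).reshape(-1,3)).reshape(P.shape)
for r in (245,260,269,276,285,300,330): 
    print(r,[(c,d[r,c]>0 and (Q[r,c]*1000).round().astype(int).tolist()) for c in (195,250,290,300,312,330,345,380,440)])
o=np.array([.5665,.013]);a=.133;M=np.array([[np.cos(a),-np.sin(a)],[np.sin(a),np.cos(a)]])
L=(P[...,:2]-o)@M*1000
for r in (186,110): print([(c,L[r,c].round().tolist(),round(P[r,c,2]*1000)) for c in range(366,446,6)])
s=robot.read_state(); print(R.from_rotvec(s['orientation']).inv().apply(np.array([.4985,-.1185,.11])-s['tool_pos']))
E
```

```text
245 [(195, [-51, -120, 135]), (250, [-52, -67, 136]), (290, [-51, -27, 135]), (300, [10, -9, 2]), (312, [10, -3, 2]), (330, [10, 7, 3]), (345, [9, 15, 3]), (380, [-50, 60, 133]), (440, [-52, 119, 136])]
260 [(195, [-545, -523, 1059]), (250, [-333, -192, 649]), (290, np.False_), (300, [10, -8, -14]), (312, [10, -2, -14]), (330, [10, 6, -14]), (345, [9, 13, -13]), (380, [-68, 61, 136]), (440, [-67, 120, 134])]
269 [(195, [-587, -528, 1059]), (250, [-333, -181, 599]), (290, [10, -12, -22]), (300, [10, -7, -23]), (312, [9, -2, -22]), (330, [10, 6, -23]), (345, [10, 13, -23]), (380, [-78, 62, 137]), (440, [-77, 121, 135])]
276 [(195, [-620, -531, 1059]), (250, [36, -17, -73]), (290, [36, -6, -74]), (300, [36, -4, -74]), (312, [36, -1, -74]), (330, [36, 4, -73]), (345, [36, 8, -74]), (380, [35, 18, -72]), (440, [-86, 123, 137])]
285 [(195, [-663, -536, 1058]), (250, [36, -16, -78]), (290, [36, -6, -79]), (300, [36, -4, -78]), (312, [36, -1, -78]), (330, [36, 4, -78]), (345, [36, 8, -78]), (380, [36, 16, -79]), (440, [-661, 520, 1056])]
300 [(195, [36, -27, -85]), (250, [36, -15, -85]), (29
[... 466 characters left out ...]
[-83.0, -104.0], 57), (396, [-83.0, -108.0], 57), (402, [-84.0, -113.0], 56), (408, [-83.0, -117.0], 57), (414, [-83.0, -121.0], 58), (420, [-83.0, -126.0], 57), (426, [-84.0, -130.0], 56), (432, [-84.0, -135.0], 56), (438, [-87.0, -144.0], 44), (444, [-98.0, -167.0], -2)]
[(366, [-29.0, -80.0], 90), (372, [-29.0, -83.0], 90), (378, [-29.0, -87.0], 89), (384, [-30.0, -99.0], 43), (390, [-30.0, -104.0], 43), (396, [-30.0, -108.0], 44), (402, [-30.0, -112.0], 46), (408, [-30.0, -113.0], 57), (414, [-30.0, -117.0], 57), (420, [-30.0, -121.0], 58), (426, [-30.0, -126.0], 56), (432, [-30.0, -134.0], 44), (438, [-30.0, -138.0], 43), (444, [-30.0, -143.0], 44)]
[ 0.02054598  0.06928177 -0.00028876]
```

```bash
python3 -m inch '{"travel":[[0,0,-0.008],[0,0.005,-0.02],[0.008,0.03,-0.022],[0.016,0.055,-0.022],[0.0205,0.069,-0.02],[0.0205,0.069,-0.005],[0.0205,0.069,0.01],[0.0205,0.069,0.02],[0.0205,0.069,0.024],[0.0205,0.069,0.024]],"spin":[0,0,0,0,0,0,0,0,0,0]}'; python3 look.py w5
```

```text
t: 12.95
tool_pos: [0.4979, -0.1179, 0.0842]
orientation: [-3.134, -0.207, 0.002]
force: [-0.6, -0.1, -0.9]
opening: 0.0005
gripper_force: 0.0
[ 0.49786076 -0.11792883  0.08424269]
lid_lip [([0.5512, -0.0255, 0.0823], 0.59)]
catch_left_pad []
catch_right_pad [([0.4875, -0.0504, 0.0967], 0.56)]
start_key_top [([0.5073, -0.1124, 0.0586], 0.75)]
stop_key_top [([0.555, -0.1066, 0.0598], 0.83)]
```

View pics/w5.png

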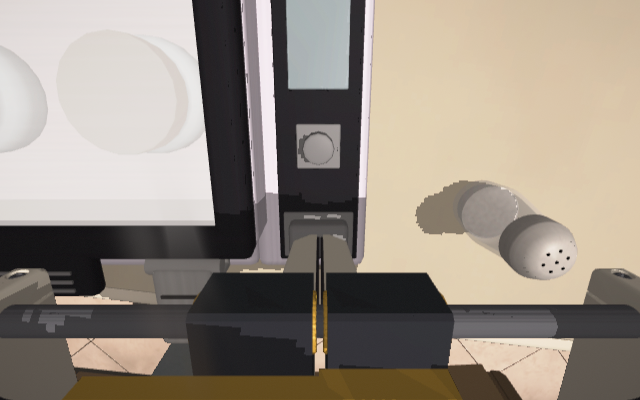

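The fingers are over the start key (318,225), well clear of the stop key (318,148). The right catch is flat.

```bash
python3 - <<'E'
from h import *
f=np.load('w5.npz');d=f['d'];V=f['V']
v,u=np.mgrid[0:400,0:640];P=xyz('wrist',u,v,d,V)
for c,r in ((188,262),(188,275),(188,298)): print(np.median(P[r-2:r+3,c-3:c+4].reshape(-1,3),0).round(4))
E
python3 -m inch '{"travel":[[0,0,0.004],[0,0,0.007],[0,0,0.009],[0,0,0.011],[0,0,0.0125],[0,0,0.014],[0,0,0.014]],"spin":[0,0,0,0,0,0,0]}'
```

```text
[ 0.4935 -0.0536  0.0897]
[ 0.4883 -0.0549  0.093 ]
[ 0.4757 -0.0554  0.0936]
t: 13.83
tool_pos: [0.4983, -0.1181, 0.0709]
orientation: [-3.135, -0.207, 0.001]
force: [-3.3, 1.3, 4.6]
opening: 0.0006
gripper_force: 2.4
```

```bash
python3 -m inch '{"travel":[[0,0,0.001],[0,0,0.002],[0,0,0.003],[0,0,0.003],[0,0,0.003]],"spin":[0,0,0,0,0]}'
```

```text
t: 14.25
tool_pos: [0.4984, -0.1181, 0.0684]
orientation: [-3.135, -0.207, 0.001]
force: [-4.9, 1.3, 7.2]
opening: 0.0008
gripper_force: 3.4
```

```bash
python3 -m inch '{"travel":[[0,0,-0.006],[0,0,-0.02],[0,0,-0.05],[0,0,-0.085],[0,0,-0.12],[-0.03,0,-0.15],[-0.06,0,-0.18],[-0.09,0,-0.2],[-0.09,0,-0.2],[-0.09,0,-0.2]],"spin":[0,0,0,0,0,0,0,0,0,0]}'; python3 look.py w6; python3 - <<'E'
from h import *
f=np.load('w6.npz');d=f['d'];V=f['V']
v,u=np.mgrid[0:400,0:640];P=xyz('wrist',u,v,d,V)
p=P.reshape(-1,3)
o=np.array([.5665,.013]);a=.133;M=np.array([[np.cos(a),-np.sin(a)],[np.sin(a),np.cos(a)]])
L=(p[:,:2]-o)@M*1000
for n,x,y in [('start',-84,-121),('stop',-28,-121),('lip',-90,32),('cl',-103,117),('clo',-122,117),('cr',-103,-53),('cro',-122,-53)]:
    k=(np.hypot(L[:,0]-x,L[:,1]-y)<5)&(p[:,2]>.02)&(p[:,2]<.15); print(n,k.sum(),np.median(p[k,2]*1000) if k.any() else None)
E
```

```text
t: 15.08
tool_pos: [0.4096, -0.1307, 0.2704]
orientation: [3.132, 0.205, 0.008]
force: [-0.0, -1.3, -0.2]
opening: 0.0006
gripper_force: 0.0
[ 0.40964705 -0.13073666  0.27042761]
lid_lip [([0.5197, 0.0369, 0.0838], 0.91), ([0.5195, 0.0107, 0.0861], 0.74)]
catch_left_pad [([0.4559, 0.1122, 0.0946], 0.62)]
catch_right_pad [([0.476, -0.0546, 0.0962], 0.78)]
start_key_top [([0.4983, -0.1123, 0.0557], 0.85)]
stop_key_top [([0.5547, -0.1108, 0.0602], 0.51)]
start 70 57.364690963102845
stop 80 57.30428874574949
lip 85 89.26854997262141
cl 143 92.11651040762058
clo 76 93.08871816145947
cr 81 93.24840779072294
cro 76 92.6742382189449
```

View pics/w6.png

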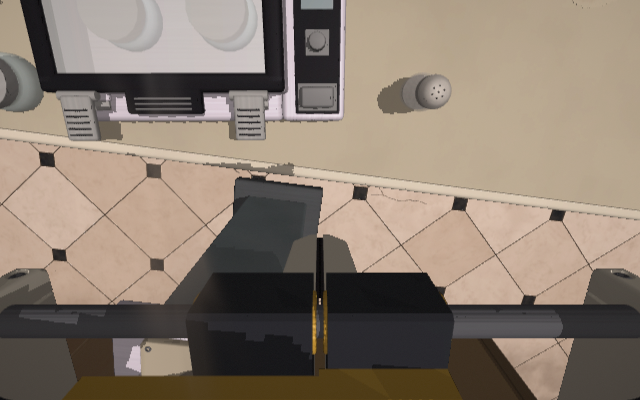

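The lid is shut, both catches are flat at (82,115) and (250,115), the keys are up at (318,97) and (317,40), and the hand is clear. Handing in.

```bash
python3 -c "
from plant import close_job
print(close_job())"
```

```text
the job is handed in; nothing more can be done
None
```

I pressed the lid shut, then the left catch, the right catch and the start key, in that order, with no more than about 12 N at the wrist and in about 15 s of the 48 s. A last look before I handed in showed the lid shut, both catches flat, both keys up and the hand clear; no verdict came back.

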